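# Roll the cavity filter to its strap place on the rack shelf

## Task

Roll the big round filter can sideways across the black rack shelf, with fingertip strokes on its top, until it lies squarely midway between the four strap slots in the shelf floor, with all four slots uncovered, then take the finger away and leave it at rest there. Push it only on top: do not shove it from the side, grip it or lift it, and leave everything else where it is.

Things in the scene. Friction and masses are not known exactly. Their poses are not given: they have to be found in the camera images.
- cavity: The can to roll: a cavity filter, a plain rigid aluminium cylinder 100 mm in diameter, 180 mm long, about 0.85 kg, lying on the shelf floor. Origin: on its axis at mid-length, 50 mm above the floor. x is the cylinder's axis; y and z turn as it rolls (z up at the start). Its +x end, away from the robot, has two stub connectors and a rod reaching 50 mm past the end, inside the 100 mm outline.
- can_middle (a point): The can's middle, the same point as its origin. The can starts left or right of its place, 115 to 150 mm off, its axis within 3 degrees of the shelf's x axis. It rolls without slipping, 314 mm a turn; slight rolling drag stops it and keeps it where it is left. Friction to a fingertip about 0.6. It travels half as far as a fingertip that sticks to its top, so a long roll takes several strokes.
- shelf: Black steel cantilever rack shelf, fixed on the bench, turned a little. Origin: on the bench under the strap place; z up, x away from the robot, y along its width, the way the can rolls. Flat floor 4 mm above the bench, x -160 to 180, y -220 to 220 mm; side plates at y = +-221 rise from 22 mm (near end) to 86 mm (far end); rear lip 16 mm high.
- strap_place (a point): Point on the shelf floor, 4 mm above the bench, amid the four strap slots: the can's middle belongs above it. Axes as the shelf's. The slots, 44 mm long (x) and 12 mm wide, show the pale bench through the black floor; centres at x = +-55, y = +-68 mm from this point, so 12 mm of floor shows between the can's outline and each slot when it is in the middle.
- power_amp: Grey metal finned amplifier module, 150 mm (x) by 60 mm (y) by 44 mm high, 0.7 kg, standing loose on the shelf on the side of the strap place opposite to the can's start, its centre 115 to 150 mm from the strap place. Two stub connectors at its -x end. Origin: centre of its underside. Bystander.
- dummy_load: Small black finned cylinder standing upright on the shelf between the can's path and the robot, 38 mm in diameter, 78 mm high with its connector. Origin: centre of its underside. Bystander.
- adapter: Small steel barrel adapter standing upright on the shelf between the can's path and the robot, 23 mm in diameter, 34 mm high. Origin: centre of its underside. Bystander.
- screwdriver: Screwdriver lying on the bench to the left of the shelf, under 35 mm high. Bystander.
- wrench: Wrench lying on the bench to the right of the shelf, under 20 mm high. Bystander.
- multimeter: Yellow and black multimeter lying on the bench to the left of the shelf, 170 by 85 by 48 mm. Origin: centre of its underside. Bystander.
- parts_tray: Small grey open tray on the bench to the right of the shelf, 130 by 100 by 35 mm. Origin: centre of its underside. Bystander.
- band_clamp: Steel band clamp ring lying in the tray, 64 mm in diameter, 12 mm high. Bystander.

How it is judged:
On the way:
1. the can has rolled by a good part of a turn (angle between cavity's own z axis and vertical above 1.2 rad), for 0.1 s.
At the end, for the whole second after the job is handed in: The can lies at rest on the shelf floor, its axis within 12 mm of the strap place across the shelf (y) and within 7 degrees of the shelf's x axis, its middle within 35 mm of the strap place lengthwise (x); it got there by rolling, and no other thing has moved 15 mm from its start (y of cavity in the frame of strap_place between -0.012 and 0.012 m and x of cavity in the frame of strap_place between -0.035 and 0.035 m and angle between the x axis of cavity and the x axis of shelf, either way round below 0.12 rad and z of cavity in the frame of strap_place between 0.045 and 0.055 m and linear speed of cavity below 0.01 m/s and angular speed of cavity below 0.1 rad/s and distance of each of power_amp, dummy_load, adapter, screwdriver, wrench, multimeter, parts_tray, band_clamp from where it was at the start of the episode below 0.015 m); the robot touches nothing.
It fails at once if the can is lifted off the shelf (height (world z) of cavity above 0.064 m).
It fails at once if the can is shoved from the side or gripped: the fingers touch it while reaching down beside it instead of on its top (contact force between the fingers and cavity above 0.5 N and height (world z) of the grasp point below 0.094 m).
It fails at once if another thing is disturbed (moved more than 15 mm) (distance of any of power_amp, dummy_load, adapter, screwdriver, wrench, multimeter, parts_tray, band_clamp from where it was at the start of the episode above 0.015 m).
It also fails if it takes over 48 s, if anything falls off the work surface, if the arm or the gripper's body presses on something with over 40 N, if the wrist force passes 120 N, or if a joint passes its speed limit or range.

## Robot

A 6-joint arm with a two-finger parallel gripper is mounted at the origin on the work surface. World frame = base frame: x ahead of the robot, y to its left, z up, the work surface at z = 0. Lengths are in m, angles in rad, forces in N, time in s.
With the tool pointing down it reaches from about 0.35 to 1 m from the base axis. Payload 7.1 kg.
Tool frame: the origin (TCP) lies on the centre line of the jaws, within the pads' length; the fingertips stand 17 mm ahead of it and the grasp point (between the pads) lies 2 mm behind it; z points along the fingers, y is the line along which they close (so a half turn about z gives the same grasp; the last joint's range is limited). The gripper opens to 85 mm and grips with 20 to 120 N. Pads are 22 mm wide; open, the fingers measure 114 mm over their backs; the gripper's body (76 mm by 85 mm) begins 54 mm behind the grasp point. The pads swing forward as they close: fully open they stand 13 mm farther back than shut.
Start: joints at [-1.198, 0.423, 1.63, -0, 1.089, -0.019], TCP at [0.239, -0.578, 0.223] pointing down, gripper open.
Joint ranges: [-3, 3], [-0.9, 2.11], [0.09, 2.58], [-1.31, 4.45], [0.11, 2.69], [-2.54, 2.54]. Speed limits (rad/s): [2.39, 2.39, 3.01, 3.14, 3.14, 3.14].

## Interface

Orientations are given as a unit quaternion [x, y, z, w].
In Python, from bench import ctrl gives the robot as it stands.
- The arm moves only by the tool drive_tool, never from a script. Its arguments are lists of equal length, an entry for each row: "translation": the shift along the tool's x, y, z in m, a list of three; "turn": the turn, a rotation vector about the tool's x, y, z in rad, a list of three. A call has 1 to 12 rows; each row shifts and turns the commanded pose from where the row before left it, along the tool's axes as they then stand; what a row does not reach is not made up. A row lasts 1/8 s, in which the tool goes at most 62.5 mm and 10.7 degrees, less where a joint would pass 70% of its speed; a pose out of reach is approached as far as the arm can. A call with a gripper value outside its range is refused whole. "grip" is the finger opening in m, from 0 to 0.0854, set as the call begins (left out, the last holds). The fingers move at their own pace and stop on an object; "squeeze" is the grip in N (left out, the last holds). Time passes only in rows, so rows that do not move let the fingers close. It gives the time, the measured TCP pose, the force, the opening and the grip force at its end, in the units of the state.
- ctrl.read_state(): the state, without advancing time (a new reading comes with each control period).
- ctrl.read_camera(name): name is "scene" or "top"; returns (picture, depth): 420x560x3 uint8, red, green, blue; 420x560 float32, m along the optical axis (not along the pixel's ray), 0 where there is no reading.
- ctrl.camera_model(name): a dict with "fx", "fy", "cx", "cy" (pixels), "pose" (4x4, takes a point from camera to world coordinates). Camera axes: x right, y down, z forward; pixel columns grow to the right and rows downward; lengths in m; the calibration is good to about 2 mm. A picture is of the moment at which its call begins. camera_model takes no time and is no camera call.
- ctrl.hand_in(): hands the job in; it is judged then, once.
The state is a dict: "time_s": time; "q": joint angles; "dq": joint speeds; "joint_torque": joint torques, N m; "position": TCP position; "orientation": TCP orientation; "contact_force": force on the tool from outside, world axes, zero at the start; "ft_torque": the same for the moment, N m; "gripper_width": finger opening in m; "finger_force": force on a finger pad.
Only numpy, scipy, OpenCV 4.12 (cv2) and the standard library are available. Lean on these libraries where they do the work, as an engineer would, in place of code of your own. Each camera call takes 0.05 s, during which the arm holds its last target. There are 200 camera calls.

## Working session

There is one attempt and no reset: what is moved stays moved. The work goes in short steps, Python scripts to look and compute and a tool call to move; the robot and the scene stay as the last step left them, time stands still between calls to the robot, and variables do not carry over. Pictures are saved under pics/ and viewed, at most 10 in all, crops included, and the job is handed in when it is done.

Besides the shell and the picture viewer there is one more tool, called after "Call:" by a JSON object that holds its "method" and its "body", one argument or row to a line. drive_tool: Moves the arm, as the interface text tells. Its arguments: {"type":"object","properties":{"translation":{"type":"array"},"turn":{"type":"array"},"grip":{"type":"number"},"squeeze":{"type":"number"}},"required":["translation","turn"]}

```bash
mkdir -p pics; ls; cat > h.py <<'E'
import numpy as np,cv2
from bench import ctrl
def cloud(name):
    im,d=ctrl.read_camera(name); m=ctrl.camera_model(name)
    v,u=np.mgrid[:420,:560]
    P=np.stack([(u-m['cx'])/m['fx']*d,(v-m['cy'])/m['fy']*d,d,np.ones_like(d)],-1)@np.array(m['pose']).T
    return im,d,P[...,:3]
def save(im,n): cv2.imwrite('pics/'+n,im[...,::-1])
E
python3 - <<'E'
from h import *
for n in('scene','top'):
    im,d,P=cloud(n); save(im,n+'1.png'); np.savez('/tmp/'+n,im=im,d=d,P=P); m=ctrl.camera_model(n); print(n,m['fx'],np.round(m['pose'],3))
s=ctrl.read_state();print(s['time_s'],s['position'],s['orientation'],s['contact_force'])
E
```

```text
pics
scene 461.9144822834008 [[ 0.096  0.732 -0.675  1.334]
 [ 0.995 -0.062  0.074 -0.077]
 [ 0.013 -0.679 -0.734  0.994]
 [ 0.     0.     0.     1.   ]]
top 410.4686029706491 [[ 0.006 -0.994  0.112  0.365]
 [-1.    -0.006 -0.002  0.014]
 [ 0.003 -0.112 -0.994  1.391]
 [ 0.     0.     0.     1.   ]]
0.1 [ 0.23852356 -0.57715297  0.22182188] [ 9.80869878e-01  1.94663333e-01 -1.12350645e-04 -6.75836750e-04] [-0.5618495  -0.03831367 -0.26251749]
```

View pics/top1.png

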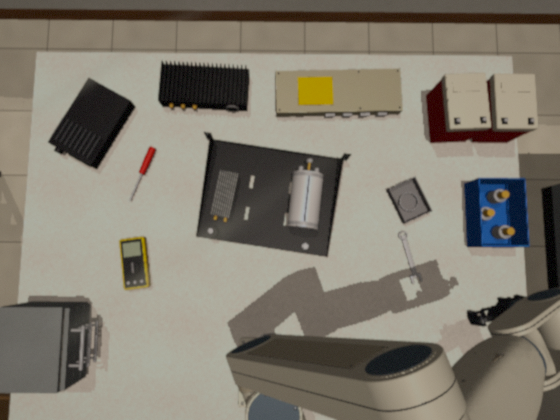

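View pics/scene1.png

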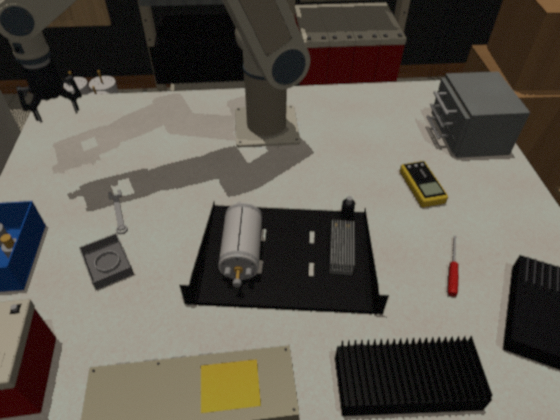

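The top view shows the shelf (corners about (210,137), (345,157), (328,256) and (197,237)). The can is at (306,197), on the robot's right. The two left slots are at (251,182) and (247,213), with the amp at (224,195). The scene view shows a third slot peeking out beside the can at (263,235).

```bash
python3 - <<'E'
from h import *
def ray(m,uv,z):
    T=np.array(m['pose']); r=T[:3,:3]@np.array([(uv[0]-m['cx'])/m['fx'],(uv[1]-m['cy'])/m['fy'],1]); o=T[:3,3]
    return o+r*(z-o[2])/r[2]
for n in('top','scene'):
    D=np.load('/tmp/%s.npz'%n); im,P=D['im'],D['P']; m=ctrl.camera_model(n)
    g=im.max(2).astype(int); z=P[...,2]
    box=(P[...,0]>.4)&(P[...,0]<.95)&(abs(P[...,1])<.36)
    fl=((g<75)&(z>-.01)&(z<.02)&box).astype(np.uint8)
    k,l,st,_=cv2.connectedComponentsWithStats(fl); i=1+st[1:,4].argmax()
    c=np.argwhere(l==i)[:,::-1].astype(np.int32); hull=cv2.convexHull(c)
    r=cv2.boxPoints(cv2.minAreaRect(P[l==i][:,:2].astype(np.float32))); print(n,'floor box',np.round(r,3).tolist(),cv2.minAreaRect(P[l==i][:,:2].astype(np.float32)))
    hm=np.zeros_like(fl);cv2.fillConvexPoly(hm,hull,1); hm=cv2.erode(hm,np.ones((7,7)))
    br=((g>110)&(hm>0)&(z<.02)).astype(np.uint8)
    k,l,st,ce=cv2.connectedComponentsWithStats(br)
    for j in range(1,k):
        if st[j,4]>6: print(' slot?',ce[j].round(1),st[j],ray(m,ce[j],.002).round(4))
    # can top
    cm=(z>.06)&(z<.115)&(hm>0)&(g>60)
    k,l,st,ce=cv2.connectedComponentsWithStats(cm.astype(np.uint8))
    for j in range(1,k):
        if st[j,4]>60:
            Q=P[l==j]; t=Q[Q[:,2]>np.percentile(Q[:,2],97)-.015]
            vx,vy,x0,y0=cv2.fitLine(t[:,:2].astype(np.float32),2,0,.01,.01).ravel()
            print(' can?',st[j],'zmax',np.percentile(Q[:,2],98).round(4),'ang',np.degrees(np.arctan2(vy,vx)),x0,y0, cv2.minAreaRect(Q[:,:2].astype(np.float32)))
    for nm,lo,hi in(('tall',.02,.09),):
        cm=(z>lo)&(z<hi)&box
        k,l,st,ce=cv2.connectedComponentsWithStats(cm.astype(np.uint8))
        for j in range(1,k):
            if st[j,4]>15: Q=P[l==j]; print(' obj',ce[j].round(),st[j,4],np.median(Q,0).round(3),'zmax',Q[:,2].max().round(3),Q.min(0).round(3),Q.max(0).round(3))
E
```

```text
top floor box [[0.3790000081062317, -0.18299999833106995], [0.7099999785423279, -0.23199999332427979], [0.7749999761581421, 0.20600000023841858], [0.4449999928474426, 0.2549999952316284]] ((0.5772092342376709, 0.011494532227516174), (0.4422973394393921, 0.33420589566230774), 81.51578521728516)
 slot? [251.3 181.6] [249 176   6  13  50] [0.6293 0.0735 0.002 ]
 slot? [246.2 213.1] [244 207   6  13  53] [0.5204 0.0895 0.002 ]
 slot? [284.9 219.8] [283 214   4  12  33] [ 0.4981 -0.0423  0.002 ]
 slot? [224.9 219.1] [224 218   3   4   9] [0.4992 0.1618 0.002 ]
 can? [ 288  167   35   63 1722] zmax 0.1073 ang -6.0339866 0.5552595 -0.105468266 ((0.5665403604507446, -0.10698294639587402), (0.09818535298109055, 0.20287995040416718), 83.70917510986328)
 can? [206 226  11   9  69] zmax 0.0863 ang -82.998856 0.45308483 0.19859727 ((0.4576362371444702, 0.19963902235031128), (0.03280862793326378, 0.02599419467151165), 88.9381332397461)
 obj [208.  96.] 2010 [0.906 0.22  0.064] zmax 0.09 [0.87  0.087 0.02 ] [0.95  0.359 0.09 ]
 obj [327. 101.] 2880 [ 0.9   -0.183  0.045] zmax 0.056 [ 0.851 -0.36   
[... 1440 characters left out ...]
21199417), 84.44194793701172)
 obj [347. 207.] 249 [0.463 0.199 0.058] zmax 0.087 [0.437 0.183 0.02 ] [0.475 0.22  0.087]
 obj [241. 253.] 1235 [ 0.643 -0.106  0.071] zmax 0.09 [ 0.46  -0.162  0.02 ] [ 0.699 -0.045  0.09 ]
 obj [195. 267.] 612 [ 0.655 -0.219  0.048] zmax 0.089 [ 0.401 -0.251  0.02 ] [ 0.711 -0.182  0.089]
 obj [375. 276.] 570 [0.722 0.221 0.049] zmax 0.09 [0.44  0.208 0.02 ] [0.779 0.259 0.09 ]
 obj [342. 245.] 938 [0.588 0.163 0.046] zmax 0.054 [0.498 0.12  0.02 ] [0.659 0.206 0.054]
 obj [397. 355.] 3839 [0.918 0.213 0.072] zmax 0.09 [0.872 0.09  0.02 ] [0.95  0.357 0.09 ]
 obj [208. 373.] 6716 [ 0.908 -0.182  0.046] zmax 0.053 [ 0.853 -0.36   0.026] [ 0.95  -0.005  0.053]
```

Call:
{"method": "drive_tool", "body": {
  "translation": [
    [0,0,0],
    [0,0,0],
    [0,0,0],
    [0,0,0]
  ],
  "turn": [
    [0,0,0.131],
    [0,0,0.131],
    [0,0,0.131],
    [0,0,0.131]
  ],
  "grip": 0
}}

```text
time_s: 0.6
position: [0.2385, -0.5773, 0.222]
orientation: [0.998, -0.068, -0.0, -0.0]
contact_force: [0.2, 0.0, 0.9]
gripper_width: 0.0118
finger_force: 0.0
```

Call:
{"method": "drive_tool", "body": {
  "translation": [
    [0.0214,-0.0415,0],
    [0.0214,-0.0415,0],
    [0.0214,-0.0415,0],
    [0.0214,-0.0415,0],
    [0.0214,-0.0415,0],
    [0.0214,-0.0415,0],
    [0.0214,-0.0415,0],
    [0.0214,-0.0415,0],
    [0.0214,-0.0415,0],
    [0.0214,-0.0415,0],
    [0.0214,-0.0415,0],
    [0.0214,-0.0415,0]
  ],
  "turn": [
    [0,0,0],
    [0,0,0],
    [0,0,0],
    [0,0,0],
    [0,0,0],
    [0,0,0],
    [0,0,0],
    [0,0,0],
    [0,0,0],
    [0,0,0],
    [0,0,0],
    [0,0,0]
  ]
}}

```text
time_s: 2.1
position: [0.5594, -0.1164, 0.2222]
orientation: [0.998, -0.066, -0.0, -0.0]
contact_force: [1.2, -0.2, 0.3]
gripper_width: -0.0
finger_force: 0.0
```

Call:
{"method": "drive_tool", "body": {
  "translation": [
    [0,0,0.03],
    [0,0,0.03],
    [0,0,0]
  ],
  "turn": [
    [0,0,0],
    [0,0,0],
    [0,0,0]
  ]
}}

```text
time_s: 2.48
position: [0.5569, -0.1172, 0.1602]
orientation: [0.998, -0.066, -0.003, -0.0]
contact_force: [0.6, 0.3, 0.4]
gripper_width: -0.0
finger_force: 0.0
```

```bash
python3 - <<'E'
from h import *
im,d,P=cloud('scene'); save(cv2.resize(im[130:330,160:400],None,fx=3,fy=3),'s2.png')
from scipy.spatial.transform import Rotation as R
s=ctrl.read_state();print(R.from_quat(s['orientation']).as_matrix().round(3))
E
```

```text
[[ 0.991 -0.132 -0.002]
 [-0.132 -0.991  0.001]
 [-0.003 -0.    -1.   ]]
```

View pics/s2.png

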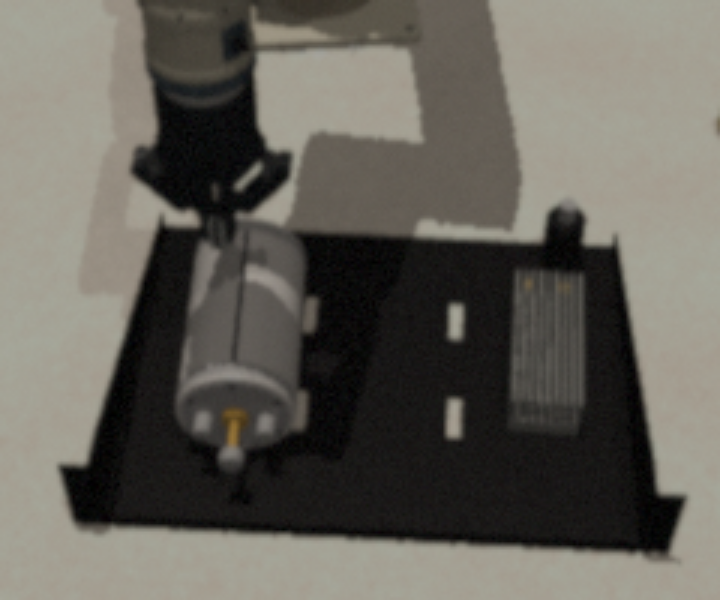

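The crop shows the shut fingers at (218,235), over the can on its start side. All four slots are now visible, at (310,315), (300,410), (455,322) and (453,418), and the amp is clear. Next I descend and feel for contact.

Call:
{"method": "drive_tool", "body": {
  "translation": [
    [0,0,0.018],
    [0,0,0.016],
    [0,0,0.001],
    [0,0,0.001],
    [0,0,0]
  ],
  "turn": [
    [0,0,0],
    [0,0,0],
    [0,0,0],
    [0,0,0],
    [0,0,0]
  ]
}}

```text
time_s: 3.15
position: [0.5592, -0.1179, 0.1269]
orientation: [0.998, -0.066, 0.0, 0.0]
contact_force: [-0.3, 0.2, 0.3]
gripper_width: 0.0001
finger_force: 0.0
```

Call:
{"method": "drive_tool", "body": {
  "translation": [
    [0,0,0.001],
    [0,0,0.001],
    [0,0,0]
  ],
  "turn": [
    [0,0,0],
    [0,0,0],
    [0,0,0]
  ]
}}

```text
time_s: 3.52
position: [0.5589, -0.1178, 0.1246]
orientation: [0.998, -0.066, 0.0, -0.0]
contact_force: [0.8, 0.4, -0.2]
gripper_width: 0.0001
finger_force: 0.0
```

Call:
{"method": "drive_tool", "body": {
  "translation": [
    [0,0,0.001],
    [0,0,0.001],
    [0,0,0.001],
    [0,0,0]
  ],
  "turn": [
    [0,0,0],
    [0,0,0],
    [0,0,0],
    [0,0,0]
  ]
}}

```text
time_s: 4.03
position: [0.5588, -0.1178, 0.1214]
orientation: [0.998, -0.066, -0.0, -0.0]
contact_force: [0.0, -0.8, 0.9]
gripper_width: -0.0001
finger_force: 0.0
```

Call:
{"method": "drive_tool", "body": {
  "translation": [
    [0,0,0.001],
    [0,0,0]
  ],
  "turn": [
    [0,0,0],
    [0,0,0]
  ]
}}

```text
time_s: 4.28
position: [0.5588, -0.1178, 0.1204]
orientation: [0.998, -0.066, -0.0, -0.0]
contact_force: [0.4, 0.7, 0.2]
gripper_width: -0.0
finger_force: 0.0
```

Call:
{"method": "drive_tool", "body": {
  "translation": [
    [0,0,0.001],
    [0,0,0]
  ],
  "turn": [
    [0,0,0],
    [0,0,0]
  ]
}}

```text
time_s: 4.53
position: [0.5588, -0.1178, 0.1194]
orientation: [0.998, -0.066, -0.0, -0.0]
contact_force: [0.1, 0.3, -0.4]
gripper_width: 0.0002
finger_force: 0.0
```

Call:
{"method": "drive_tool", "body": {
  "translation": [
    [0,-0.003,0],
    [0,-0.003,0],
    [0,0,0]
  ],
  "turn": [
    [0,0,0],
    [0,0,0],
    [0,0,0]
  ]
}}

```text
time_s: 4.9
position: [0.5597, -0.1116, 0.1195]
orientation: [0.998, -0.066, -0.0, -0.0]
contact_force: [0.3, -0.0, 0.0]
gripper_width: -0.0002
finger_force: 0.0
```

Call:
{"method": "drive_tool", "body": {
  "translation": [
    [0,0,0.001],
    [0,0,0]
  ],
  "turn": [
    [0,0,0],
    [0,0,0]
  ]
}}

```text
time_s: 5.15
position: [0.5596, -0.1119, 0.1184]
orientation: [0.998, -0.066, -0.0, -0.0]
contact_force: [0.3, -0.7, -0.2]
gripper_width: -0.0
finger_force: 0.0
```

```bash
cat >> h.py <<'E'
S=np.array([.5646,.0154]); a=np.radians(-8.5); EX=np.array([np.cos(a),np.sin(a)]); EY=np.array([-EX[1],EX[0]])
def can():
    for n in('scene','top'):
        im,d,P=cloud(n); r=P[...,:2]-S; x=r@EX; y=r@EY; z=P[...,2]; g=im.max(2)
        m=(z>.065)&(z<.118)&(g>60)&(abs(x)<.15)&(y>-.19)&(y<.09)
        k,l,st,_=cv2.connectedComponentsWithStats(m.astype(np.uint8)); m=l==1+st[1:,4].argmax()
        X,Y,Z=x[m],y[m],z[m]; b=abs(X)<.085
        # cylinder of radius 50 mm: y centre as a line in x
        from scipy.optimize import least_squares
        f=least_squares(lambda p:np.hypot(Y[b]-p[0]-p[1]*X[b],Z[b]-p[2])-.05,[Y[b].mean(),0,.054],loss='soft_l1',f_scale=.003)
        print(n,'y,slope_deg,z',f.x[0].round(4),np.degrees(f.x[1]).round(2),f.x[2].round(4),'x range',np.percentile(X,[1,99]).round(3),'res',np.median(abs(f.fun)).round(4), m.sum())
    s=ctrl.read_state(); r=s['position'][:2]-S; print('t',s['time_s'],'tcp in shelf',(r@EX).round(4),(r@EY).round(4),'z',s['position'][2].round(4),'F',s['contact_force'].round(1))
E
python3 -c "
from h import *
can()"
```

```text
scene y,slope_deg,z -0.1189 2.31 0.0545 x range [-0.065  0.102] res 0.0009 1676
top y,slope_deg,z -0.1226 0.74 0.0608 x range [0.056 0.098] res 0.0007 30
t 5.25 tcp in shelf 0.0139 -0.1266 z 0.1185 F [-0.2  0.4  0.6]
```

Call:
{"method": "drive_tool", "body": {
  "translation": [
    [0,0,0.001],
    [0,0,0.0005],
    [0,0,0]
  ],
  "turn": [
    [0,0,0],
    [0,0,0],
    [0,0,0]
  ]
}}

```text
time_s: 5.62
position: [0.5596, -0.1119, 0.1169]
orientation: [0.998, -0.066, -0.0, -0.0]
contact_force: [-0.5, -0.6, 0.3]
gripper_width: 0.0003
finger_force: 0.0
```

Call:
{"method": "drive_tool", "body": {
  "translation": [
    [0,0,0.001],
    [0,0,0]
  ],
  "turn": [
    [0,0,0],
    [0,0,0]
  ]
}}

```text
time_s: 5.88
position: [0.5596, -0.1119, 0.1159]
orientation: [0.998, -0.066, -0.0, 0.0]
contact_force: [-0.4, -0.1, 0.7]
gripper_width: 0.0003
finger_force: 0.0
```

Call:
{"method": "drive_tool", "body": {
  "translation": [
    [0,0,0.001],
    [0,0,0.001],
    [0,0,0]
  ],
  "turn": [
    [0,0,0],
    [0,0,0],
    [0,0,0]
  ]
}}

```text
time_s: 6.25
position: [0.5596, -0.1118, 0.1139]
orientation: [0.998, -0.066, -0.0, -0.0]
contact_force: [0.2, -0.0, -0.2]
gripper_width: 0.0001
finger_force: 0.0
```

```bash
python3 - <<'E'
from h import *
can()
im,_=ctrl.read_camera('scene'); save(cv2.resize(im[170:290,190:290],None,fx=5,fy=5,interpolation=cv2.INTER_CUBIC),'s3.png')
E
```

```text
scene y,slope_deg,z -0.1188 2.11 0.0546 x range [-0.064  0.101] res 0.0009 1631
top y,slope_deg,z -0.1228 2.0 0.0578 x range [0.051 0.098] res 0.0008 33
t 6.35 tcp in shelf 0.0139 -0.1266 z 0.114 F [ 0.2 -0.5  0.4]
```

View pics/s3.png

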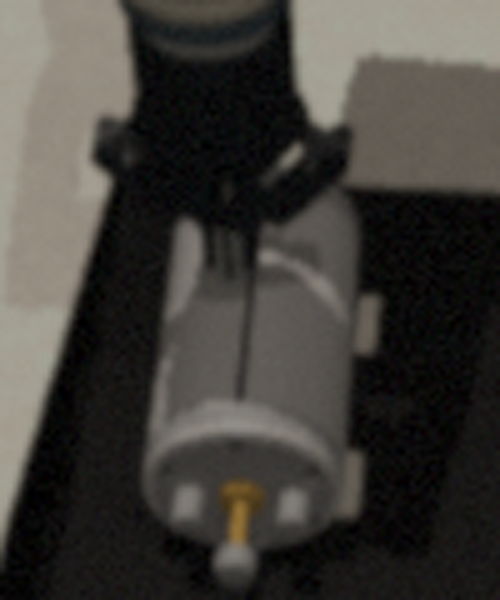

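The tip at (228,272) is just above the can, with its shadow right under it. I'll keep descending.

Call:
{"method": "drive_tool", "body": {
  "translation": [
    [0,0,0.001],
    [0,0,0.001],
    [0,0,0]
  ],
  "turn": [
    [0,0,0],
    [0,0,0],
    [0,0,0]
  ]
}}

```text
time_s: 6.78
position: [0.5596, -0.1118, 0.1119]
orientation: [0.998, -0.066, -0.0, -0.0]
contact_force: [0.4, -0.2, -0.1]
gripper_width: -0.0
finger_force: 0.0
```

Call:
{"method": "drive_tool", "body": {
  "translation": [
    [0,0,0.001],
    [0,0,0]
  ],
  "turn": [
    [0,0,0],
    [0,0,0]
  ]
}}

```text
time_s: 7.02
position: [0.5597, -0.1119, 0.111]
orientation: [0.998, -0.066, -0.0, -0.0]
contact_force: [0.7, -0.5, 0.1]
gripper_width: 0.0001
finger_force: 0.0
```

Call:
{"method": "drive_tool", "body": {
  "translation": [
    [0,0,0.001],
    [0,0,0]
  ],
  "turn": [
    [0,0,0],
    [0,0,0]
  ]
}}

```text
time_s: 7.28
position: [0.5596, -0.1119, 0.1099]
orientation: [0.998, -0.066, -0.0, -0.0]
contact_force: [-0.5, -0.7, -0.5]
gripper_width: 0.0003
finger_force: 0.0
```

```bash
python3 - <<'E'
from h import *
can()
im,d,P=cloud('scene'); save(cv2.resize(im[170:290,190:290],None,fx=5,fy=5,interpolation=cv2.INTER_CUBIC),'s4.png')
r=P[...,:2]-S;x=r@EX;y=r@EY;z=P[...,2]
m=(im.max(2)<60)&(z>.09)&(z<.2)&(abs(x-.014)<.05)&(abs(y+.127)<.06)
for lo in np.arange(.09,.15,.005):
    q=m&(z>=lo)&(z<lo+.005)
    if q.sum()>2: print(lo.round(3),q.sum(),np.percentile(x[q],[5,50,95]).round(3),np.percentile(y[q],[5,50,95]).round(3))
E
```

```text
scene y,slope_deg,z -0.1187 2.12 0.0545 x range [-0.064  0.101] res 0.0008 1606
top y,slope_deg,z -0.1225 0.46 0.0612 x range [0.05  0.098] res 0.0007 30
t 7.375 tcp in shelf 0.0139 -0.1266 z 0.11 F [ 0.2 -0.3 -0.3]
0.095 3 [-0.007 -0.003 -0.001] [-0.143 -0.143 -0.14 ]
0.1 17 [-0.032  0.001  0.02 ] [-0.129 -0.117 -0.109]
0.105 8 [-0.018  0.013  0.03 ] [-0.119 -0.117 -0.115]
0.12 6 [0.018 0.023 0.023] [-0.134 -0.126 -0.12 ]
0.125 13 [0.019 0.022 0.024] [-0.134 -0.125 -0.116]
0.13 13 [0.018 0.02  0.024] [-0.135 -0.125 -0.112]
0.135 13 [0.016 0.021 0.024] [-0.137 -0.121 -0.114]
0.14 16 [0.017 0.021 0.025] [-0.135 -0.123 -0.114]
0.145 17 [0.013 0.022 0.025] [-0.134 -0.121 -0.112]
```

View pics/s4.png

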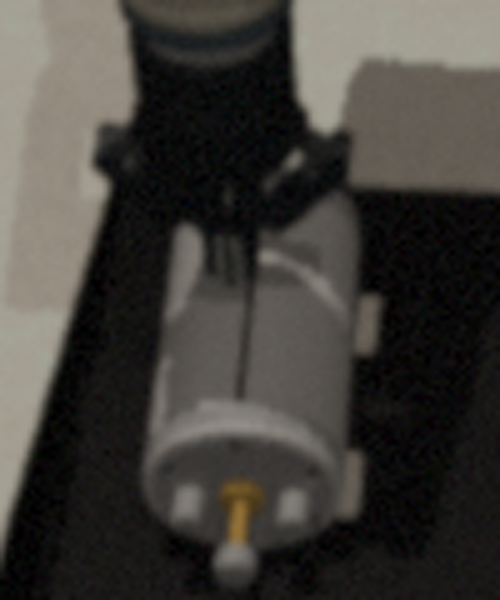

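```bash
python3 - <<'E'
from h import *
m=ctrl.camera_model('scene');T=np.linalg.inv(m['pose']);s=ctrl.read_state();p=s['position']
for dx in (0,.011):
  for z in(.145,.13,.11,.104,.1,.093):
    c=T@[p[0]+dx,p[1],z,1]; u=m['fx']*c[0]/c[2]+m['cx'];v=m['fy']*c[1]/c[2]+m['cy'];print(dx,z,((u-190)*5).round(),((v-170)*5).round())
im,d,P=cloud('scene')
for v in range(216,236,1): print(v,im[v,232:240].max(1),P[v,232:240:2,2].round(3))
E
```

```text
0 0.145 226.0 238.0
0 0.13 228.0 258.0
0 0.11 230.0 284.0
0 0.104 231.0 292.0
0 0.1 232.0 297.0
0 0.093 232.0 306.0
0.011 0.145 226.0 254.0
0.011 0.13 228.0 274.0
0.011 0.11 231.0 301.0
0.011 0.104 232.0 308.0
0.011 0.1 232.0 314.0
0.011 0.093 233.0 322.0
216 [20 24 26 18 18 19 13 14] [0.162 0.156 0.164 0.166]
217 [24 40 39 32 41 32 20 15] [0.151 0.155 0.156 0.159]
218 [32 46 45 39 48 45 25 17] [0.151 0.156 0.994 0.152]
219 [34 48 47 37 51 50 34 14] [0.149 0.148 0.149 0.15 ]
220 [32 48 48 41 44 52 34 25] [0.14  0.144 0.146 0.138]
221 [28 50 51 34 43 49 39 20] [0.139 0.143 0.142 0.142]
222 [28 49 50 35 39 48 41 22] [0.134 0.139 0.14  0.136]
223 [30 44 51 37 40 48 46 24] [0.129 0.135 0.137 0.134]
224 [35 47 51 39 38 51 46 33] [0.127 0.131 0.134 0.133]
225 [57 53 50 42 35 50 47 36] [0.101 0.126 0.128 0.127]
226 [65 63 57 46 44 52 53 42] [0.101 0.125 0.126 0.126]
227 [68 67 64 56 57 59 61 46] [0.104 0.102 0.104 0.107]
228 [68 67 68 68 67 67 62 46] [0.097 0.101 0.105 0.104]
229 [73 71 71 73 72 73 67 48] [0.102 0.106 0.103 0.105]
230 [81 82 84 85 83 83 76 58] [0.104 0.101 0.104 0.105]
231 [90 88 91 93 91 90 84 63] [0.101 0.101 0.109 0.104]
232 [91 91 93 93 94 91 81 61] [0.101 0.101 0.102 0.104]
233 [92 92 91 94 91 92 79 60] [0.103 0.103 0.104 0.102]
234 [93 91 93 92 93 89 75 60] [0.103 0.104 0.106 0.104]
235 [92 92 95 94 94 91 70 62] [0.101 0.106 0.104 0.103]
```

```bash
python3 - <<'E'
from h import *
D=np.load('/tmp/scene.npz');P=D['P'];im=D['im']
r=P-np.array([.2385,-.577,0]); m=(np.hypot(r[...,0],r[...,1])<.09)&(P[...,2]>.1)
m[:130,:90]&=True
v,u=np.nonzero(m); print(len(v),u.min(),u.max(),v.min(),v.max(), 'zmin',np.percentile(P[m][:,2],[0,1,3,10,50]).round(3))
for lo in np.arange(.15,.36,.01):
    q=m&(P[...,2]>=lo)&(P[...,2]<lo+.01)
    if q.sum()>2: print(lo.round(2),q.sum(),P[q][:,:2].min(0).round(3),P[q][:,:2].max(0).round(3), np.median(im[q].max(1)))
# now
im,d,P=cloud('scene');s=ctrl.read_state();p=s['position'];r=P-p
m=(np.hypot(r[...,0],r[...,1])<.09)&(P[...,2]>.112)
print('now',p.round(4),s['q'].round(3))
for lo in np.arange(.11,.3,.01):
    q=m&(P[...,2]>=lo)&(P[...,2]<lo+.01)
    if q.sum()>2: print(lo.round(2),q.sum(),r[q][:,:2].min(0).round(3),r[q][:,:2].max(0).round(3))
E
```

```text
4603 0 81 0 121 zmin [0.248 0.263 0.286 0.311 0.443]
0.24 7 [ 0.229 -0.616] [ 0.265 -0.527] 107.0
0.25 28 [ 0.222 -0.623] [ 0.266 -0.522] 62.0
0.26 44 [ 0.218 -0.624] [ 0.268 -0.52 ] 49.0
0.27 39 [ 0.219 -0.625] [ 0.266 -0.52 ] 49.0
0.28 37 [ 0.217 -0.628] [ 0.268 -0.513] 33.0
0.29 135 [ 0.205 -0.64 ] [ 0.276 -0.502] 17.0
0.3 141 [ 0.2   -0.639] [ 0.275 -0.504] 19.0
0.31 170 [ 0.204 -0.636] [ 0.278 -0.503] 15.0
0.32 138 [ 0.212 -0.636] [ 0.276 -0.505] 13.0
0.33 217 [ 0.208 -0.636] [ 0.278 -0.507] 14.0
0.34 240 [ 0.201 -0.641] [ 0.276 -0.509] 18.0
0.35 37 [ 0.21  -0.634] [ 0.274 -0.511] 12.0
now [ 0.5597 -0.1119  0.1101] [-0.218  0.498  1.824 -0.     0.82   1.485]
0.12 14 [-0.002 -0.011] [0.011 0.011]
0.13 31 [ 0.002 -0.013] [0.012 0.014]
0.14 34 [-0.001 -0.013] [0.013 0.015]
0.15 32 [-0.011 -0.012] [0.012 0.017]
0.16 50 [-0.01  -0.033] [0.015 0.03 ]
0.17 133 [-0.016 -0.042] [0.02  0.037]
0.18 80 [-0.013 -0.05 ] [0.02  0.045]
0.19 107 [-0.017 -0.054] [0.02  0.052]
0.2 133 [-0.012 -0.06 ] [0.022 0.063]
0.21 182 [-0.021 -0.06 ] [0.022 0.061]
0.22 122 [-0.011 -0.047] [0.023 0.049]
0.23 49 [-0.011 -0.039] [0.016 0.043]
0.24 19 [-0.001 -0.036] [0.035 0.039]
0.25 87 [ 0.009 -0.035] [0.038 0.036]
0.26 109 [ 0.007 -0.036] [0.04  0.037]
0.27 109 [ 0.008 -0.035] [0.038 0.037]
0.28 104 [ 0.005 -0.036] [0.039 0.038]
0.29 172 [-0.002 -0.035] [0.038 0.038]
```

The images show the shut fingertips about 30 mm higher than the reported TCP implies: they are at about z 0.122 with the TCP at 0.110. The start picture shows the same shift, with the open tips at about 0.248 and the TCP at 0.222. I'll trust the cameras and the felt contact for height, and keep creeping down.

Call:
{"method": "drive_tool", "body": {
  "translation": [
    [0,0,0.005],
    [0,0,0.005],
    [0,0,0.003],
    [0,0,0]
  ],
  "turn": [
    [0,0,0],
    [0,0,0],
    [0,0,0],
    [0,0,0]
  ]
}}

```text
time_s: 8.02
position: [0.5594, -0.1118, 0.0966]
orientation: [0.998, -0.066, -0.0, -0.0]
contact_force: [0.9, -1.0, -0.6]
gripper_width: 0.0003
finger_force: 0.0
```

```bash
cat >> h.py <<'E'
def tip():
    im,d,P=cloud('scene');s=ctrl.read_state();p=s['position'];r=P-p
    m=(abs(r[...,0])<.014)&(abs(r[...,1])<.014)&(im.max(2)<56)
    print('tcp z',p[2].round(4),'finger z',np.percentile(P[m][:,2],[2,5,10,20]).round(4))
E
python3 - <<'E'
from h import *
tip();can()
im,d,P=cloud('scene')
for v in range(224,238,1): print(v,im[v,232:240].max(1),P[v,232:240:2,2].round(3))
E
```

```text
tcp z 0.0968 finger z [0.1053 0.1115 0.1178 0.126 ]
scene y,slope_deg,z -0.1187 2.07 0.0546 x range [-0.056  0.102] res 0.0008 1496
top y,slope_deg,z -0.1223 1.19 0.058 x range [0.05  0.098] res 0.0006 30
t 8.175 tcp in shelf 0.014 -0.1266 z 0.0971 F [-0.4  1.   0.2]
224 [24 41 45 37 40 49 45 25] [0.127 0.131 0.128 0.135]
225 [22 40 46 39 37 49 47 27] [0.124 0.13  0.126 0.127]
226 [25 39 44 42 35 52 52 28] [0.118 0.127 0.123 0.123]
227 [34 41 50 38 36 49 50 33] [0.114 0.121 0.122 0.125]
228 [54 53 53 47 35 47 52 36] [0.1   0.118 0.116 0.114]
229 [68 63 59 50 41 54 54 42] [0.098 0.115 0.11  0.115]
230 [80 71 64 59 57 61 60 49] [0.101 0.1   0.102 0.104]
231 [85 85 81 77 77 78 77 57] [0.101 0.103 0.104 0.105]
232 [90 90 88 91 89 89 81 59] [0.099 0.105 0.103 0.106]
233 [92 90 90 93 95 90 77 62] [0.102 0.104 0.104 0.103]
234 [92 92 93 92 92 91 74 58] [0.098 0.105 0.104 0.102]
235 [92 93 94 95 93 90 70 56] [0.102 0.105 0.104 0.105]
236 [92 93 94 93 90 89 67 58] [0.102 0.103 0.101 0.104]
237 [92 93 93 92 96 88 66 62] [0.102 0.104 0.106 0.107]
```

Call:
{"method": "drive_tool", "body": {
  "translation": [
    [0,0,0.002],
    [0,0,0.002],
    [0,0,0]
  ],
  "turn": [
    [0,0,0],
    [0,0,0],
    [0,0,0]
  ]
}}

```text
time_s: 8.6
position: [0.56, -0.1122, 0.0949]
orientation: [0.998, -0.066, 0.0, 0.0]
contact_force: [-5.6, 0.8, 17.9]
gripper_width: -0.0001
finger_force: 9.0
```

Call:
{"method": "drive_tool", "body": {
  "translation": [
    [0,0,0.001],
    [0,0,0]
  ],
  "turn": [
    [0,0,0],
    [0,0,0]
  ]
}}

```text
time_s: 8.85
position: [0.5601, -0.1122, 0.0948]
orientation: [0.998, -0.066, 0.001, 0.0]
contact_force: [-8.1, 0.5, 27.2]
gripper_width: 0.0003
finger_force: 13.2
```

Call:
{"method": "drive_tool", "body": {
  "translation": [
    [0,0,0.001],
    [0,0,0]
  ],
  "turn": [
    [0,0,0],
    [0,0,0]
  ]
}}

```text
time_s: 9.1
position: [0.5601, -0.1123, 0.0946]
orientation: [0.998, -0.066, 0.001, 0.0]
contact_force: [-11.2, 0.3, 33.9]
gripper_width: 0.0001
finger_force: 17.5
```

Contact came at TCP z ≈ 0.095. I'll ease the press to about 20 N and make the first stroke.

Call:
{"method": "drive_tool", "body": {
  "translation": [
    [0,0,-0.0015],
    [0,-0.004,0],
    [0,-0.006,0],
    [0,-0.006,0],
    [0,-0.006,0],
    [0,-0.006,0],
    [0,-0.004,0],
    [0,0,0]
  ],
  "turn": [
    [0,0,0],
    [0,0,0],
    [0,0,0],
    [0,0,0],
    [0,0,0],
    [0,0,0],
    [0,0,0],
    [0,0,0]
  ]
}}

```text
time_s: 10.1
position: [0.5638, -0.0797, 0.0947]
orientation: [0.998, -0.066, 0.0, -0.0]
contact_force: [-7.8, 2.9, 22.7]
gripper_width: -0.0002
finger_force: 11.6
```

```bash
python3 -c "
from h import *
can()"
```

```text
scene y,slope_deg,z -0.1026 2.16 0.0545 x range [-0.042  0.117] res 0.0009 1504h.py:18: RuntimeWarning: Mean of empty slice.
  f=least_squares(lambda p:np.hypot(Y[b]-p[0]-p[1]*X[b],Z[b]-p[2])-.05,[Y[b].mean(),0,.054],loss='soft_l1',f_scale=.003)
  ret = ret.dtype.type(ret / rcount)
Traceback (most recent call last):
  File "h.py", line 18, in can
    f=least_squares(lambda p:np.hypot(Y[b]-p[0]-p[1]*X[b],Z[b]-p[2])-.05,[Y[b].mean(),0,.054],loss='soft_l1',f_scale=.003)
ValueError: Initial guess is outside of provided bounds
```

Call:
{"method": "drive_tool", "body": {
  "translation": [
    [0,-0.005,0],
    [0,-0.006,0],
    [0,-0.006,0],
    [0,-0.003,0],
    [0,0,0],
    [0,0,-0.012],
    [0,0.018,0],
    [0,0.018,0],
    [0,0,0.009],
    [0,0,0.003],
    [0,0,0]
  ],
  "turn": [
    [0,0,0],
    [0,0,0],
    [0,0,0],
    [0,0,0],
    [0,0,0],
    [0,0,0],
    [0,0,0],
    [0,0,0],
    [0,0,0],
    [0,0,0],
    [0,0,0]
  ]
}}

```text
time_s: 11.58
position: [0.5617, -0.0965, 0.0932]
orientation: [0.998, -0.066, -0.0, 0.0]
contact_force: [-5.1, -1.7, 15.5]
gripper_width: 0.0002
finger_force: 7.4
```

```bash
python3 - <<'E'
s=open('h.py').read()
s=s.replace("for n in('scene','top'):","for n in('scene',):",1)
s=s.replace("        print(n,'y,s","        oc=abs(np.hypot(Y-f.x[0]-f.x[1]*X,Z-f.x[2])-.05)<.004; print('surface x',np.percentile(X[oc],[1,98,99.5]).round(4))\n        print(n,'y,s")
open('h.py','w').write(s)
from h import *
can()
D=np.load('/tmp/scene.npz')
import h
h.cloud=lambda n:(D['im'],D['d'],D['P'])
print('start:');can()
E
```

```text
surface x [-0.0625  0.0987  0.1005]
scene y,slope_deg,z -0.0924 2.22 0.0545 x range [-0.061  0.117] res 0.0009 1556
t 11.625 tcp in shelf 0.0137 -0.111 z 0.0932 F [-4.  -2.  14.7]
start:
surface x [-0.0787  0.0987  0.101 ]
scene y,slope_deg,z -0.1188 2.09 0.0545 x range [-0.079  0.101] res 0.0009 2089
t 11.625 tcp in shelf 0.0137 -0.111 z 0.0932 F [-4.  -2.  14.7]
```

Call:
{"method": "drive_tool", "body": {
  "translation": [
    [0,-0.004,0],
    [0,-0.007,0],
    [0,-0.007,0],
    [0,-0.007,0],
    [0,-0.007,0],
    [0,-0.007,0],
    [0,-0.007,0],
    [0,-0.007,0],
    [0,-0.007,0],
    [0,-0.006,0],
    [0,-0.004,0],
    [0,0,0]
  ],
  "turn": [
    [0,0,0],
    [0,0,0],
    [0,0,0],
    [0,0,0],
    [0,0,0],
    [0,0,0],
    [0,0,0],
    [0,0,0],
    [0,0,0],
    [0,0,0],
    [0,0,0],
    [0,0,0]
  ]
}}

```text
time_s: 13.12
position: [0.5698, -0.0255, 0.0934]
orientation: [0.998, -0.066, -0.001, -0.0]
contact_force: [-8.5, 3.8, 20.4]
gripper_width: -0.0003
finger_force: 10.4
```

Call:
{"method": "drive_tool", "body": {
  "translation": [
    [0,0,-0.012],
    [0,0.018,0],
    [0,0.018,0],
    [0,0,0.009],
    [0,0,0.003],
    [0,0,0]
  ],
  "turn": [
    [0,0,0],
    [0,0,0],
    [0,0,0],
    [0,0,0],
    [0,0,0],
    [0,0,0]
  ]
}}

```text
time_s: 13.88
position: [0.5661, -0.0627, 0.093]
orientation: [0.998, -0.066, -0.0, 0.0]
contact_force: [-3.9, -1.7, 12.8]
gripper_width: 0.0004
finger_force: 6.5
```

```bash
python3 -c "
from h import *
can()"
```

```text
surface x [-0.0596  0.0973  0.0989]
scene y,slope_deg,z -0.0573 2.23 0.0546 x range [-0.058  0.117] res 0.0009 1510
t 13.925 tcp in shelf 0.013 -0.0769 z 0.093 F [-4.2 -0.4 12.2]
```

Call:
{"method": "drive_tool", "body": {
  "translation": [
    [0,-0.004,0],
    [0,-0.007,0],
    [0,-0.007,0],
    [0,-0.007,0],
    [0,-0.007,0],
    [0,-0.007,0],
    [0,-0.007,0],
    [0,-0.007,0],
    [0,-0.007,0],
    [0,-0.006,0],
    [0,-0.004,0],
    [0,0,0]
  ],
  "turn": [
    [0,0,0],
    [0,0,0],
    [0,0,0],
    [0,0,0],
    [0,0,0],
    [0,0,0],
    [0,0,0],
    [0,0,0],
    [0,0,0],
    [0,0,0],
    [0,0,0],
    [0,0,0]
  ]
}}

```text
time_s: 15.42
position: [0.5742, 0.0083, 0.0936]
orientation: [0.998, -0.066, -0.001, -0.0]
contact_force: [-9.9, 4.1, 22.3]
gripper_width: 0.0002
finger_force: 11.4
```

Call:
{"method": "drive_tool", "body": {
  "translation": [
    [0,0,-0.012],
    [0,0.014,0],
    [0,0.014,0],
    [0,0,0.009],
    [0,0,0.003],
    [0,0,0]
  ],
  "turn": [
    [0,0,0],
    [0,0,0],
    [0,0,0],
    [0,0,0],
    [0,0,0],
    [0,0,0]
  ]
}}

```text
time_s: 16.18
position: [0.5721, -0.0212, 0.0942]
orientation: [0.998, -0.066, 0.0, 0.0]
contact_force: [-8.4, -1.1, 25.0]
gripper_width: 0.0001
finger_force: 12.8
```

```bash
python3 - <<'E'
from h import *
can()
for n in('scene','top'):
    im,d,P=cloud(n); m=ctrl.camera_model(n); T=np.array(m['pose']); r=P[...,:2]-S; x=r@EX;y=r@EY
    b=((im.max(2)>100)&(P[...,2]<.02)&(abs(x)<.09)&(abs(abs(y)-.068)<.02)).astype(np.uint8)
    k,l,st,ce=cv2.connectedComponentsWithStats(b)
    for j in range(1,k):
        if st[j,4]>12:
            q=T[:3,:3]@[(ce[j][0]-m['cx'])/m['fx'],(ce[j][1]-m['cy'])/m['fy'],1]; w=T[:3,3]+q*(.002-T[2,3])/q[2]; print(n,st[j],((w[:2]-S)@EX).round(4),((w[:2]-S)@EY).round(4))
E
```

```text
surface x [-0.0487  0.0959  0.098 ]
scene y,slope_deg,z -0.0224 2.05 0.0545 x range [-0.048  0.116] res 0.0008 1498
t 16.225 tcp in shelf 0.0129 -0.035 z 0.0943 F [-8.3 -0.5 25.4]
scene [311 232   3  10  26] -0.0569 0.0713
top [249 181   3   6  15] 0.0478 0.0696
top [244 207   4  12  35] -0.055 0.0687
```

Call:
{"method": "drive_tool", "body": {
  "translation": [
    [0,-0.004,0],
    [0,-0.006,0],
    [0,-0.006,0],
    [0,-0.006,0],
    [0,-0.006,0],
    [0,-0.006,0],
    [0,-0.006,0],
    [0,-0.004,0],
    [0,-0.002,0],
    [0,0,0],
    [0,0,-0.006],
    [0,0,-0.02]
  ],
  "turn": [
    [0,0,0],
    [0,0,0],
    [0,0,0],
    [0,0,0],
    [0,0,0],
    [0,0,0],
    [0,0,0],
    [0,0,0],
    [0,0,0],
    [0,0,0],
    [0,0,0],
    [0,0,0]
  ]
}}

```text
time_s: 17.82
position: [0.5766, 0.0249, 0.1171]
orientation: [0.998, -0.066, -0.002, 0.0]
contact_force: [-0.1, 0.4, 0.1]
gripper_width: -0.0002
finger_force: 0.0
```

Call:
{"method": "drive_tool", "body": {
  "translation": [
    [0,0,-0.04],
    [0,0,-0.05],
    [0,0,-0.05],
    [-0.02,0.04,0],
    [-0.02,0.05,0],
    [-0.02,0.05,0],
    [-0.02,0.05,0],
    [-0.02,0.05,0],
    [-0.02,0.05,0],
    [-0.02,0.05,0],
    [0,0,0]
  ],
  "turn": [
    [0,0,0],
    [0,0,0],
    [0,0,0],
    [0,0,0],
    [0,0,0],
    [0,0,0],
    [0,0,0],
    [0,0,0],
    [0,0,0],
    [0,0,0],
    [0,0,0]
  ]
}}

```text
time_s: 19.2
position: [0.3925, -0.2962, 0.2577]
orientation: [0.998, -0.069, -0.001, -0.0]
contact_force: [1.2, 0.8, -0.3]
gripper_width: 0.0002
finger_force: 0.0
```

```bash
python3 - <<'E'
from h import *
can()
for n in('scene','top'):
    im,d,P=cloud(n); m=ctrl.camera_model(n); T=np.array(m['pose']); r=P[...,:2]-S; x=r@EX;y=r@EY
    save(cv2.resize(im[120:300,160:400],None,fx=3,fy=3),n+'9.png')
    b=((im.max(2)>90)&(P[...,2]<.02)&(abs(x)<.09)&(abs(abs(y)-.068)<.02)).astype(np.uint8)
    k,l,st,ce=cv2.connectedComponentsWithStats(b)
    for j in range(1,k):
        if st[j,4]>12:
            q=T[:3,:3]@[(ce[j][0]-m['cx'])/m['fx'],(ce[j][1]-m['cy'])/m['fy'],1]; w=T[:3,3]+q*(.002-T[2,3])/q[2]; print(n,st[j],((w[:2]-S)@EX).round(4),((w[:2]-S)@EY).round(4))
E
```

```text
surface x [-0.0824  0.0943  0.0967]
scene y,slope_deg,z 0.0009 2.18 0.0546 x range [-0.082  0.111] res 0.0009 2202
t 19.25 tcp in shelf -0.1236 -0.332 z 0.2577 F [ 0.7 -0.   0.2]
scene [261 229   5  12  55] -0.0553 -0.0662
scene [309 231   6  12  57] -0.0565 0.0695
scene [257 260   6  14  70] 0.055 -0.0663
scene [309 263   5  13  64] 0.0543 0.0694
top [249 175   6  14  64] 0.0561 0.0667
top [288 181   6  14  68] 0.0558 -0.0691
top [243 206   7  15  74] -0.0548 0.0666
top [283 212   7  15  68] -0.0534 -0.0692
```

View pics/top9.png

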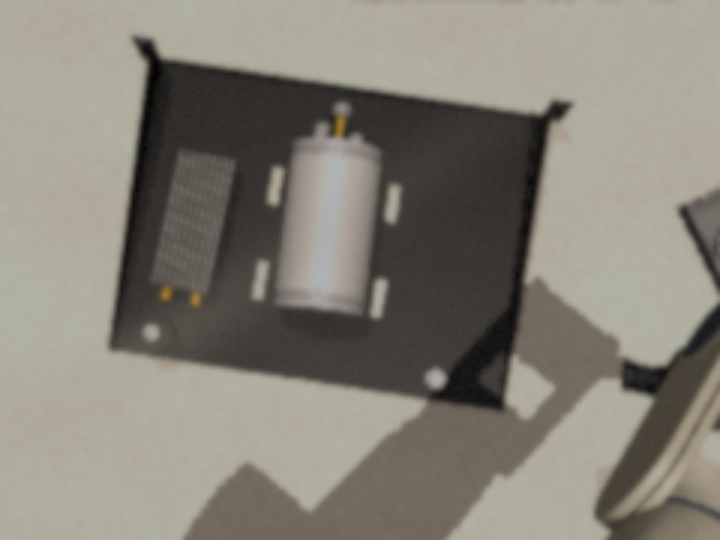

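The can at (325,225) lies amid the four uncovered slots at (275,187), (393,203), (260,280) and (378,297). It is about 1 mm off across the shelf and 2° off in angle, and nothing else has moved.

```bash
python3 -c "
from h import *
print(ctrl.hand_in())"
```

```text
the job is handed in; nothing more can be done
None
```

The can rolled about 120 mm in four top strokes and was handed in at rest midway between the four uncovered slots, about 1 mm off across the shelf, 6 mm lengthwise and 2° in angle, with the finger clear; the hand-in gave no verdict.

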